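Slide the long bus plate out over the holder's end and lay it on the rest

TASK

The long flat bus plate lies sunk between the rails of its channel, where its sides cannot be gripped. Slide it along the channel until its end sticks well out over the open end of the holder, grip it there by its two long edges, lift it clear and lay it flat, centred and lengthwise on the narrow bar of the rest. Leave the short plate where it is, and do not let the long one fall on the bench.

Things in the scene. Friction and masses are not known exactly. Their poses are not given: they have to be found in the camera images.
- long_plate: The longer of two bare aluminium plates in the holder: 50 wide (its x) x 120 long (its y) x 6 mm thick, 0.1 kg, a 9 mm hole 14 mm from each end. Origin: centre of its underside. It lies loose in its channel, flush with the rails. At the start its -y end is 15 to 35 mm inside the holder's open end, and 45 to 65 mm of channel floor is free between its other end and the stop.
- short_plate: The shorter plate in the other channel: 50 wide (its x) x 85 long (its y) x 6 mm. Origin: centre of its underside. It is to be left alone. Either plate may be in either channel.
- holder: Fixed dark steel block, 150 (its x) x 210 (its y) x 46 mm high. Origin: centre of its underside. Two channels run along its y, centred at x = -35 and +35 mm, 54 mm wide, floors 40 mm above the origin, between rails 6 mm high. At +y a 6 mm high stop closes them (inner face at y = +95 mm); at -y (y = -105 mm, the robot's right) they are open, with only the bench 40 mm below.
- holder_open_end (a point): Middle of the holder's open end, at the height of the channel floors; axes as the holder's.
- rest: Fixed steel rest: a bar 26 mm wide (its x) x 100 mm long (its y), its flat top 45 mm above the bench, on a foot 60 x 120 x 10 mm with four 4 mm high bolt heads. Origin: centre of the foot's underside. The plate is wider than the bar, so when it lies along it there is free room beside the bar for fingers at the plate's edges.
- rest_top (a point): Centre of the flat top of the rest's bar; axes as the rest's (y along the bar).

How it is judged:
By the outcome, as a careful person would: the job done as asked, in the order asked, and still so for the second after the job is handed in, with the robot touching nothing.
It also fails if it takes over 51 s, if anything falls off the work surface, if the arm or the gripper's body presses on something with over 40 N, if the wrist force passes 120 N, or if a joint passes its speed limit or range.

ROBOT

A 7-joint arm with a two-finger parallel gripper is mounted at the origin on a cart in front of the work surface, level with it; the furniture and walls round the work are solid. World frame = base frame: x ahead of the robot, y to its left, z up, the work surface at z = 0. Lengths are in m, angles in rad, forces in N, time in s.
With the tool pointing down it reaches from about 0.425 to 0.925 m from the base axis. Payload 6.8 kg.
Tool frame: the origin (TCP) lies on the centre line of the jaws, within the pads' length; the fingertips stand bot.tip_reach ahead of it and the grasp point (between the pads) lies 3 mm ahead of it (bot.tip_reach is the distance from the TCP to the fingertips, in m); z points along the fingers, y is the line along which they close (so a half turn about z gives the same grasp; the last joint's range is limited). The gripper opens to 85 mm and grips with 20 to 120 N. Pads are 22 mm wide; open, the fingers measure 114 mm over their backs; the gripper's body (76 mm by 85 mm) begins 54 mm behind the grasp point. The pads swing forward as they close: fully open they stand 13 mm farther back than shut.
Start: joints at [1.039, 0.477, 0.022, 1.555, -0.011, 1.109, -0.083], TCP at [0.278, -0.615, 0.226] pointing down, gripper open.
Joint ranges: [-2.96, 2.96], [-0.34, 2.1], [-1.41, 1.46], [0.24, 2.44], [-1.37, 4.51], [0.17, 1.92], [-2.96, 2.96]. Speed limits (rad/s): [2.39, 2.39, 3.14, 3.14, 3.14, 3.14, 3.14].

INTERFACE

Orientations are given as a unit quaternion [w, x, y, z].
In Python, from station import bot gives the robot as it stands.
- The arm moves only by the tool jog_arm, never from a script. Its argument "deltas" is a list of rows, each a list of 7 numbers: the shift along the world's x, y, z in m, then the turn, a rotation vector about the world's x, y, z in rad, then the opening, from 0 (shut) to 1 (fully open). In form: [[x, y, z, rx, ry, rz, grip], ...]. A call has 1 to 10 rows; each row shifts and turns the commanded pose from where the row before left it; what a row does not reach is not made up. A row lasts 1/10 s, in which the tool goes at most 50 mm and 8.59 degrees, less where a joint would pass 70% of its speed; a pose out of reach is approached as far as the arm can. A call with a gripper value outside its range is refused whole. The fingers move at their own pace and stop on an object; "newtons" is the grip in N (left out, the last holds). Time passes only in rows, so rows that do not move let the fingers close. It gives the time, the measured TCP pose, the force, the opening and the grip force at its end, in the units of the state.
- bot.get_obs(): the state, without advancing time (a new reading comes with each control period).
- bot.read_camera(name): name is "scene" or "top" or "wrist"; returns a dict with "img" (384x512x3 uint8, red, green, blue), "K" (3x3 intrinsics, pixels), "dist_coeffs" ([k1, k2, p1, p2, k3] as OpenCV has them; the pictures are not rectified), "eye" and "attitude" of the camera in the world. Camera axes: x right, y down, z forward; pixel columns grow to the right and rows downward; lengths in m; the calibration is good to about 2 mm. A picture is of the moment at which its call begins. There is no depth.
- bot.hand_in(): hands the job in; it is judged then, once.
The state is a dict: "t": time; "q": joint angles; "joint_vel": joint speeds; "joint_torque": joint torques, N m; "eef_pos": TCP position; "tool_rot": TCP orientation; "contact_force": force on the tool from outside, world axes, zero at the start; "torque": the same for the moment, N m; "gripper_width": opening from 0.0 (shut) to 1.0 (fully open); "grasp_force": force on a finger pad.
Only numpy, scipy, OpenCV 4.12 (cv2) and the standard library are available. Lean on these libraries where they do the work, as an engineer would, in place of code of your own. Each camera call takes 0.05 s, during which the arm holds its last target. There are 200 camera calls.

## Working session

There is one attempt and no reset: what is moved stays moved. The work goes in short steps, Python scripts to look and compute and a tool call to move; the robot and the scene stay as the last step left them, time stands still between calls to the robot, and variables do not carry over. Pictures are saved under pics/ and viewed, at most 10 in all, crops included, and the job is handed in when it is done.

Besides the shell and the picture viewer there is one more tool, called after "Emit:" by a JSON object that holds its "fn" and its "kwargs". jog_arm: Moves the arm, as the interface text tells. Its arguments: {"type":"object","properties":{"deltas":{"type":"array"},"newtons":{"type":"number"}},"required":["deltas"]}

```bash
mkdir -p pics; ls; python3 - <<'E'
from station import bot
import cv2,json,numpy as np
o=bot.get_obs(); print({k:np.round(v,3).tolist() for k,v in o.items()}, bot.tip_reach)
for n in("top","scene"):
    c=bot.read_camera(n); cv2.imwrite(f"pics/{n}0.png",c["img"][:,:,::-1])
    print(n,np.round(c["K"],1).tolist(),c["dist_coeffs"],c["eye"],c["attitude"])
E
```

```text
pics
{'t': 0.0, 'q': [1.039, 0.478, 0.022, 1.556, -0.011, 1.109, -0.083], 'joint_vel': [-0.001, -0.001, 0.0, -0.001, 0.001, 0.002, -0.002], 'joint_torque': [0.001, -59.644, 1.608, -28.119, 0.012, 0.009, -0.0], 'eef_pos': [0.277, -0.615, 0.225], 'tool_rot': [-0.001, 0.978, 0.21, -0.0], 'contact_force': [0.126, 0.178, -0.209], 'torque': [0.014, -0.008, 0.061], 'grasp_force': 0.0, 'gripper_width': 1.001} 0.022
top [[425.6, 0.0, 258.7], [0.0, 425.6, 195.3], [0.0, 0.0, 1.0]] [-0.04760952  0.          0.          0.          0.        ] [0.3308765  0.01970337 1.01395017] [-0.04184545  0.71085644 -0.69909826  0.06475884]
scene [[387.6, 0.0, 251.3], [0.0, 387.6, 198.0], [0.0, 0.0, 1.0]] [-0.12014707  0.          0.          0.          0.        ] [0.10607233 0.64440318 0.49275818] [ 0.12434238 -0.23543946  0.83106166 -0.48830703]
```

View pics/top0.png

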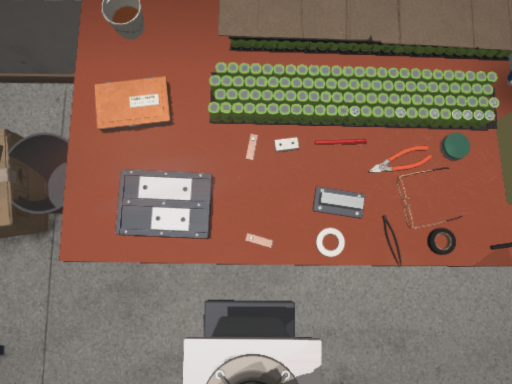

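View pics/scene0.png

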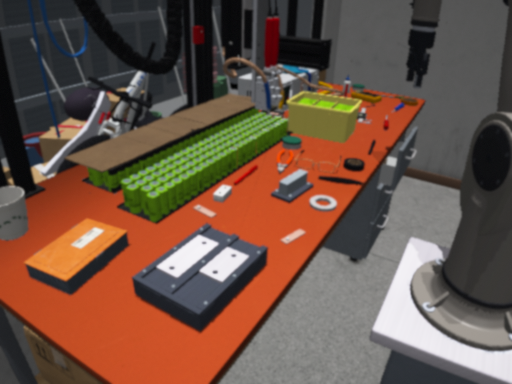

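```bash
cat > h.py <<'E'
import cv2,numpy as np
from scipy.spatial.transform import Rotation as R
def rot(c): return R.from_quat(c["attitude"],scalar_first=True).as_matrix()
def px2w(c,uv,z):
    p=cv2.undistortPoints(np.float64(uv).reshape(-1,1,2),c["K"],np.float64(c["dist_coeffs"])).reshape(-1,2)
    d=np.c_[p,np.ones(len(p))]@rot(c).T
    e=np.array(c["eye"]); s=(np.broadcast_to(z,len(d))-e[2])/d[:,2]
    return e+d*s[:,None]
def w2px(c,P):
    M=rot(c); t=-M.T@np.array(c["eye"])
    return cv2.projectPoints(np.float64(P).reshape(-1,1,3),cv2.Rodrigues(M.T)[0],t,c["K"],np.float64(c["dist_coeffs"]))[0].reshape(-1,2)
def crop(img,x,y,w,h,s):
    o=cv2.resize(img[y:y+h,x:x+w],None,fx=s,fy=s,interpolation=cv2.INTER_CUBIC)[:,:,::-1].copy()
    for k in range(0,w,10): cv2.putText(o,str(x+k),(k*s,8),0,.3,(0,255,255)); cv2.line(o,(k*s,8),(k*s,14),(0,255,255))
    for k in range(0,h,10): cv2.putText(o,str(y+k),(0,k*s+4),0,.3,(0,255,255)); cv2.line(o,(20,k*s),(26,k*s),(0,255,255))
    return o
E
python3 - <<'E'
from station import bot
from h import *
import pickle
c=bot.read_camera("top"); pickle.dump(c,open("top.pkl","wb"))
a=crop(c["img"],112,165,106,80,6); b=crop(c["img"],308,180,64,44,8)[:, :]
cv2.imwrite("pics/h.png",a); cv2.imwrite("pics/r.png",b)
E
```

```text
(no output)
```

View pics/h.png

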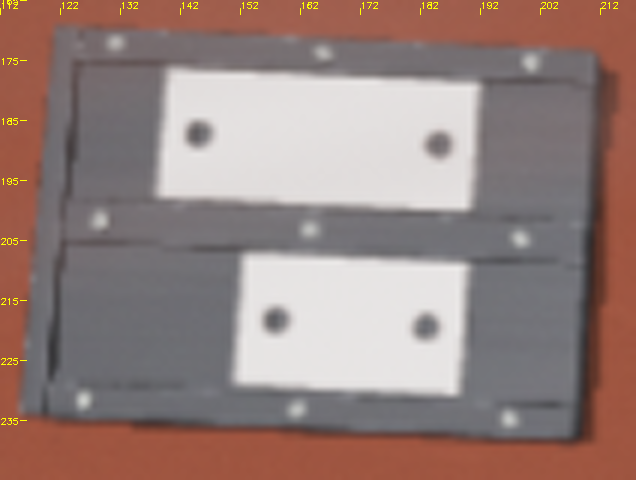

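View pics/r.png

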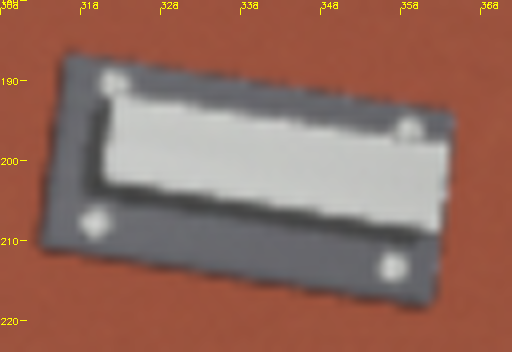

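```bash
python3 - <<'E'
from h import *
import pickle
c=pickle.load(open("top.pkl","rb"))
def m(n,pts,s,x0,y0,z):
    uv=(np.array(pts)+.5)/s-.5+[x0,y0]
    P=px2w(c,uv,z)[:,:2]; d=np.linalg.norm(np.roll(P,-1,0)-P,axis=1)
    a=(P[0]+P[3]-P[1]-P[2]); print(n,np.round(P,4).tolist(),"ctr",P.mean(0).round(4),"sides",d.round(4),"yaw of y axis from world y",np.arctan2(-a[0],a[1]).round(4))
m("holder",[(57,27),(597,53),(577,440),(22,414)],6,112,165,.046)
m("long",[(168,67),(482,81),(471,211),(156,196)],6,112,165,.046)
m("holes",[(198,133),(439,145),(439,145),(198,133)],6,112,165,.046)
m("short",[(243,252),(470,263),(460,396),(233,383)],6,112,165,.046)
m("rest",[(112,95),(448,142),(440,233),(104,183)],8,308,180,.045)
m("foot",[(65,53),(455,115),(432,307),(42,248)],8,308,180,.010)
E
```

```text
holder [[0.5336, 0.3082], [0.5275, 0.1003], [0.3788, 0.1032], [0.3848, 0.3122]] ctr [0.4562 0.206 ] sides [0.2081 0.1487 0.209  0.1488] yaw of y axis from world y -0.0289
long [[0.5188, 0.2646], [0.5157, 0.144], [0.4652, 0.1463], [0.4686, 0.2664]] ctr [0.4921 0.2053] sides [0.1207 0.0506 0.1201 0.0502] yaw of y axis from world y -0.0273
holes [[0.4933, 0.2517], [0.4904, 0.1595], [0.4904, 0.1595], [0.4933, 0.2517]] ctr [0.4919 0.2056] sides [0.0923 0.     0.0923 0.    ] yaw of y axis from world y -0.031
short [[0.4478, 0.2322], [0.4452, 0.1459], [0.3946, 0.1478], [0.398, 0.2334]] ctr [0.4214 0.1898] sides [0.0863 0.0506 0.0857 0.0498] yaw of y axis from world y -0.0345
rest [[0.4905, -0.1565], [0.4786, -0.255], [0.4519, -0.252], [0.4647, -0.1539]] ctr [ 0.4714 -0.2043] sides [0.0992 0.0269 0.0989 0.0259] yaw of y axis from world y -0.1252
foot [[0.5088, -0.1487], [0.4922, -0.2672], [0.4339, -0.2589], [0.4496, -0.1414]] ctr [ 0.4711 -0.2041] sides [0.1197 0.0589 0.1185 0.0596] yaw of y axis from world y -0.1361
```

The top view shows the long plate in the upper (+x) channel, its corners at about px (140,176), (192,178), (190,200), (138,197). The holder's open end is at col ~209. The rest bar's top runs from (322,192) to (363,209). The sizes check out. The plate end measures 43 mm inside the open end, where the brief says 15–35, so I'll check that again after sliding. I'll go there with the fingers closed.

Emit:
{"fn": "jog_arm", "kwargs": {"deltas": [[0.022, 0.031, 0, 0, 0, 0.05, 0], [0.022, 0.032, 0, 0, 0, 0.05, 0], [0.022, 0.032, 0, 0, 0, 0.05, 0], [0.022, 0.032, 0, 0, 0, 0.05, 0], [0.022, 0.032, 0, 0, 0, 0.05, 0], [0.022, 0.032, 0, 0, 0, 0.05, 0], [0.022, 0.032, 0, 0, 0, 0.05, 0], [0.022, 0.032, 0, 0, 0, 0.05, 0], [0.022, 0.032, 0, 0, 0, 0.05, 0], [0.022, 0.032, 0, 0, 0, 0.05, 0]], "newtons": 40}}

```text
t: 1.15
eef_pos: [0.4981, -0.2949, 0.2257]
tool_rot: [-0.0, 0.895, 0.447, -0.0]
contact_force: [0.2, 0.3, -0.1]
gripper_width: -0.004
grasp_force: 0.0
```

Emit:
{"fn": "jog_arm", "kwargs": {"deltas": [[0, 0.04, 0, 0, 0, 0.05, 0], [0, 0.04, 0, 0, 0, 0.05, 0], [0, 0.04, 0, 0, 0, 0.05, 0], [0, 0.04, 0, 0, 0, 0.05, 0], [0, 0.04, 0, 0, 0, 0.05, 0], [0, 0.04, 0, 0, 0, 0.05, 0], [0, 0.04, 0, 0, 0, 0.05, 0], [0, 0.04, 0, 0, 0, 0.05, 0], [0, 0.04, 0, 0, 0, 0.05, 0], [0, 0.04, 0, 0, 0, 0.05, 0]]}}

```text
t: 2.15
eef_pos: [0.4972, 0.1051, 0.2258]
tool_rot: [0.0, 0.757, 0.654, -0.0]
contact_force: [1.0, 0.2, -0.0]
gripper_width: -0.002
grasp_force: 0.0
```

Emit:
{"fn": "jog_arm", "kwargs": {"deltas": [[0, 0.04, -0.01, 0, 0, 0.04, 0], [0, 0.04, -0.01, 0, 0, 0.04, 0], [0, 0.04, -0.01, 0, 0, 0.04, 0], [0, 0.03, -0.01, 0, 0, 0, 0], [0, 0.02, -0.01, 0, 0, 0, 0], [0, 0.01, -0.01, 0, 0, 0, 0], [0, 0, 0, 0, 0, 0, 0], [0, 0, 0, 0, 0, 0, 0]]}}

```text
t: 2.95
eef_pos: [0.4977, 0.2824, 0.1655]
tool_rot: [0.0, 0.717, 0.697, -0.001]
contact_force: [0.1, -0.1, 0.4]
gripper_width: -0.001
grasp_force: 0.0
```

```bash
cat > st.py <<'E'
from station import bot
from h import *
o=bot.get_obs(); M=R.from_quat(o["tool_rot"],scalar_first=True).as_matrix()
print(o["t"],np.round(o["eef_pos"],4),"z",M[:,2].round(3),"y ang",np.arctan2(M[1,1],M[0,1]).round(3),"F",np.round(o["contact_force"],1),"w",round(o["gripper_width"],3),"g",round(o["grasp_force"],1),"tip",bot.tip_reach,"q7",round(o["q"][6],2))
E
python3 st.py
```

```text
2.95 [0.4977 0.2824 0.1655] z [-0.001 -0.001 -1.   ] y ang -0.028 F [ 0.1 -0.1  0.4] w -0.001 g 0.0 tip 0.022 q7 -0.9
```

Emit:
{"fn": "jog_arm", "kwargs": {"deltas": [[-0.0035, 0.0005, -0.02, 0, 0, 0, 0], [0, 0, -0.02, 0, 0, 0, 0], [0, 0, -0.02, 0, 0, 0, 0], [0, 0, -0.02, 0, 0, 0, 0], [0, 0, 0, 0, 0, 0, 0], [0, 0, 0, 0, 0, 0, 0]]}}

```text
t: 3.55
eef_pos: [0.4947, 0.2831, 0.0865]
tool_rot: [0.0, 0.717, 0.697, 0.0]
contact_force: [0.2, -0.7, -0.2]
gripper_width: 0.001
grasp_force: 0.0
```

```bash
python3 st.py; python3 - <<'E'
from station import bot
from h import *
c=bot.read_camera("scene"); cv2.imwrite("pics/s1.png",crop(c["img"],120,170,160,150,4)); print(w2px(c,[[.494,.283,.0635],[.494,.283,.040]]).round(1))
E
```

```text
3.55 [0.4947 0.2831 0.0865] z [ 0. -0. -1.] y ang -0.029 F [ 0.2 -0.7 -0.2] w 0.001 g 0.0 tip 0.022 q7 -0.97
[[158.8 268.4]
 [160.2 278.9]]
```

View pics/s1.png

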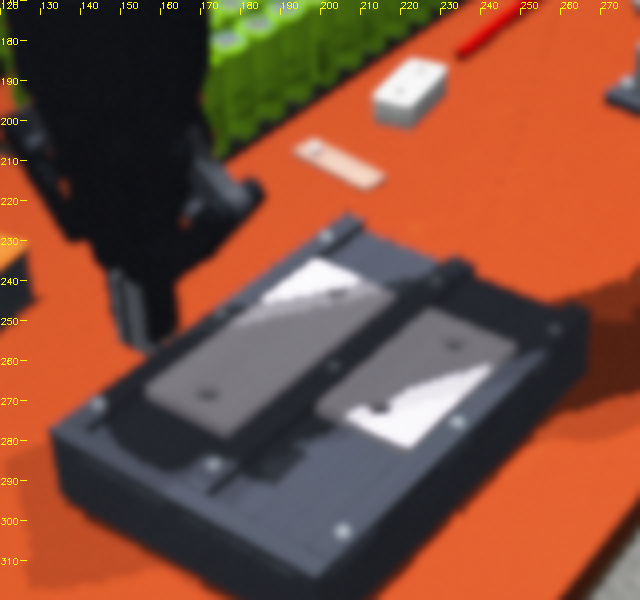

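```bash
python3 - <<'E'
from station import bot
from h import *
c=bot.read_camera("scene")
print(w2px(c,[[.5336,.308,.046],[.3848,.312,.046],[.5275,.1003,.046],[.5188,.2646,.046],[.4686,.2664,.046],[.4652,.1463,.046]]).round(1))
c=bot.read_camera("top"); cv2.imwrite("pics/t1.png",crop(c["img"],112,165,106,80,6)); 
print(w2px(c,[.4947,.2831,.0645]))
E
```

```text
[[133.  275.8]
 [200.1 312.1]
 [207.1 222.1]
 [156.4 265.5]
 [177.3 276.3]
 [218.8 242.5]]
[[128.79748653 184.47035947]]
```

View pics/t1.png

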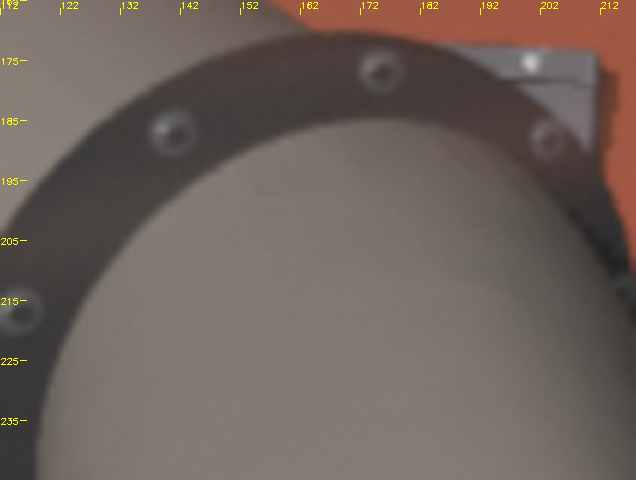

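The scene view agrees with the holder and plate fix to within 2 px. But the fingertip appears at about (157,258), and I predicted (159,268). I'll look closer before lowering.

```bash
python3 - <<'E'
from station import bot
from h import *
c=bot.read_camera("scene"); w=bot.read_camera("wrist")
im=np.clip(255*(c["img"]/255.)**.45,0,255).astype(np.uint8)
a=crop(im,130,205,66,100,6)
P=np.array([[.4947,.2831,z] for z in (.0645,.0865,.1405)])
for u in (w2px(c,P)+[0,2]-[130,205])*6+3: cv2.circle(a,tuple(int(v) for v in u),4,(255,0,255),1)
b=cv2.resize(np.clip(255*(w["img"]/255.)**.6,0,255).astype(np.uint8)[:,:,::-1],(400,300)).copy()
s=400/512
for u in w2px(w,P[:2])*s: print(u/s); cv2.circle(b,tuple(int(v) for v in u),4,(255,0,255),1)
o=np.zeros((600,800,3),np.uint8); o[:,:396]=a; o[:300,400:]=b; cv2.imwrite("pics/m.png",o)
E
```

```text
[258.59704594 229.14423646]
[258.74023484 246.49031319]
```

View pics/m.png

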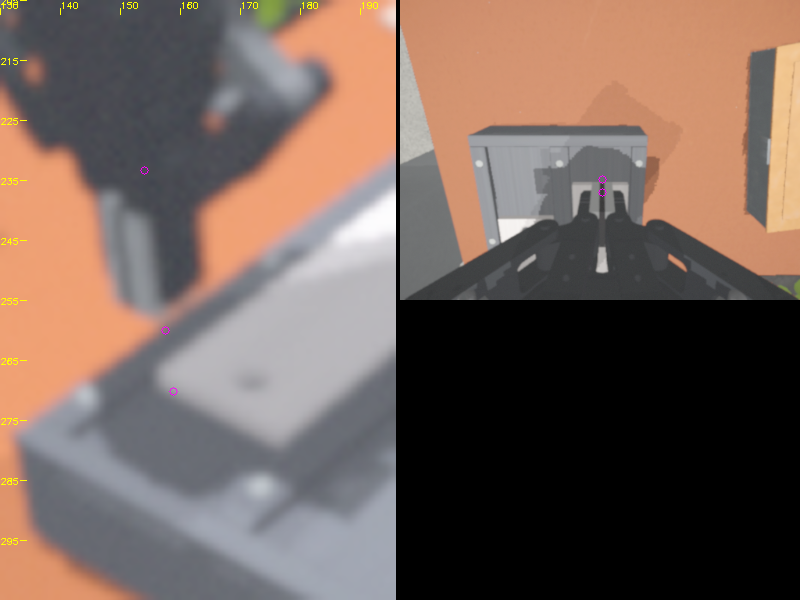

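The scene shows the finger's end at about (155,257), near TCP height. The wrist view shows the fingertips at about (602,185), aligned with the free floor beyond the plate's end. I'll probe downward gently and watch the force.

Emit:
{"fn": "jog_arm", "kwargs": {"deltas": [[0, 0, -0.005, 0, 0, 0, 0], [0, 0, -0.005, 0, 0, 0, 0], [0, 0, -0.004, 0, 0, 0, 0], [0, 0, -0.002, 0, 0, 0, 0], [0, 0, -0.002, 0, 0, 0, 0], [0, 0, 0, 0, 0, 0, 0]]}}

```text
t: 4.4
eef_pos: [0.4939, 0.2842, 0.0675]
tool_rot: [-0.0, 0.717, 0.698, -0.0]
contact_force: [-0.4, 0.1, -0.3]
gripper_width: -0.001
grasp_force: 0.0
```

Emit:
{"fn": "jog_arm", "kwargs": {"deltas": [[0, 0, -0.001, 0, 0, 0, 0], [0, 0, -0.001, 0, 0, 0, 0], [0, 0, -0.001, 0, 0, 0, 0], [0, 0, -0.001, 0, 0, 0, 0], [0, 0, 0, 0, 0, 0, 0]]}}

```text
t: 4.9
eef_pos: [0.494, 0.2841, 0.0637]
tool_rot: [-0.0, 0.717, 0.697, -0.0]
contact_force: [-0.2, -0.1, -0.6]
gripper_width: -0.004
grasp_force: 0.0
```

```bash
python3 st.py; python3 - <<'E'
from station import bot
from h import *
w=bot.read_camera("wrist"); c=bot.read_camera("scene")
g=lambda i:np.clip(255*(i/255.)**.5,0,255).astype(np.uint8)
a=crop(g(w["img"]),205,180,110,130,4); b=crop(g(c["img"]),130,215,58,86,6)
o=np.zeros((520,800,3),np.uint8); o[:,:440]=a; o[:516,445:793]=b; cv2.imwrite("pics/m2.png",o)
E
```

```text
4.9 [0.494  0.2841 0.0637] z [-0. -0. -1.] y ang -0.027 F [-0.2 -0.1 -0.6] w -0.004 g 0.0 tip 0.022 q7 -0.99
```

View pics/m2.png

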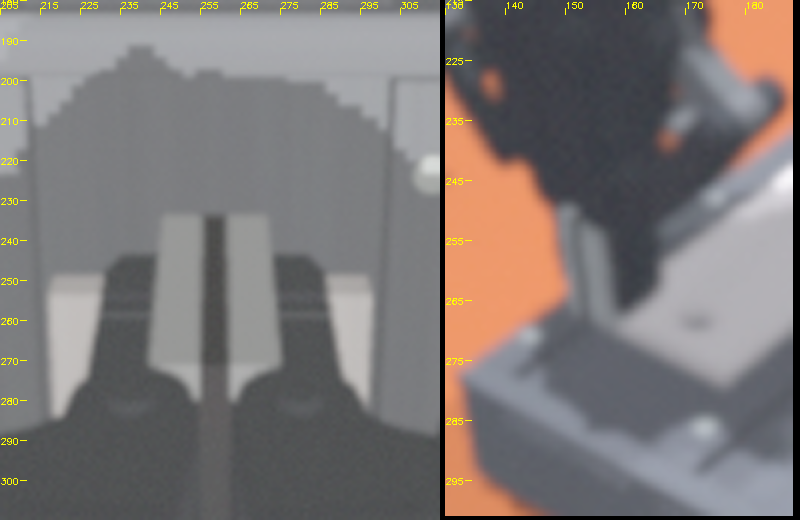

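```bash
python3 - <<'E'
from station import bot
from h import *
w=bot.read_camera("wrist"); c=bot.read_camera("scene")
print(np.round(w["eye"],3), rot(w).round(2)[:,2])
print("plate end corners in wrist",w2px(w,[[.5188,.2646,.046],[.4686,.2664,.046],[.494,.30,.046]]).round(1))
for n,cam,uv in(("wrist",w,(258,233)),("scene",c,(155,266)),("scene",c,(151,264)),("scene",c,(161,264))):
  for z in(.04,.05,.06,.07,.08): print(n,z,px2w(cam,[uv],z).round(4))
E
```

```text
[0.496 0.364 0.211] [-0.01 -0.31 -0.95]
plate end corners in wrist [[299.5 258.3]
 [218.8 257.7]
 [258.2 206.2]]
wrist 0.04 [[0.4934 0.2797 0.04  ]]
wrist 0.05 [[0.4935 0.2846 0.05  ]]
wrist 0.06 [[0.4936 0.2895 0.06  ]]
wrist 0.07 [[0.4938 0.2945 0.07  ]]
wrist 0.08 [[0.4939 0.2994 0.08  ]]
scene 0.04 [[0.5255 0.262  0.04  ]]
scene 0.05 [[0.5163 0.2704 0.05  ]]
scene 0.06 [[0.507  0.2789 0.06  ]]
scene 0.07 [[0.4977 0.2873 0.07  ]]
scene 0.08 [[0.4885 0.2958 0.08  ]]
scene 0.04 [[0.5356 0.2618 0.04  ]]
scene 0.05 [[0.5261 0.2702 0.05  ]]
scene 0.06 [[0.5166 0.2787 0.06  ]]
scene 0.07 [[0.5071 0.2871 0.07  ]]
scene 0.08 [[0.4976 0.2956 0.08  ]]
scene 0.04 [[0.5203 0.2517 0.04  ]]
scene 0.05 [[0.5111 0.2604 0.05  ]]
scene 0.06 [[0.502  0.2691 0.06  ]]
scene 0.07 [[0.4928 0.2777 0.07  ]]
scene 0.08 [[0.4837 0.2864 0.08  ]]
```

Wrist and scene rays agree that the pad tips are at z≈0.07, not 0.042. The TCP-to-tip distance looks shorter than stated, so I'll keep probing down in small steps.

Emit:
{"fn": "jog_arm", "kwargs": {"deltas": [[0, 0, -0.0005, 0, 0, 0, 0], [0, 0, -0.0005, 0, 0, 0, 0], [0, 0, -0.0005, 0, 0, 0, 0], [0, 0, -0.0005, 0, 0, 0, 0], [0, 0, -0.0005, 0, 0, 0, 0], [0, 0, -0.0005, 0, 0, 0, 0], [0, 0, 0, 0, 0, 0, 0]]}}

```text
t: 5.8
eef_pos: [0.4941, 0.2842, 0.0607]
tool_rot: [-0.0, 0.717, 0.697, -0.0]
contact_force: [-0.0, 0.2, 0.1]
gripper_width: 0.004
grasp_force: 0.0
```

Emit:
{"fn": "jog_arm", "kwargs": {"deltas": [[0, 0, -0.002, 0, 0, 0, 0], [0, 0, -0.002, 0, 0, 0, 0], [0, 0, -0.002, 0, 0, 0, 0], [0, 0, -0.002, 0, 0, 0, 0], [0, 0, -0.002, 0, 0, 0, 0], [0, 0, 0, 0, 0, 0, 0]]}}

```text
t: 6.4
eef_pos: [0.4939, 0.2841, 0.0504]
tool_rot: [-0.0, 0.717, 0.698, -0.0]
contact_force: [-0.4, 0.4, 0.8]
gripper_width: -0.002
grasp_force: 0.0
```

```bash
python3 st.py; python3 - <<'E'
from station import bot
from h import *
w=bot.read_camera("wrist"); c=bot.read_camera("scene")
cv2.imwrite("pics/w3.png",w["img"]);np.save("s3.npy",c["img"])
# profile of columns on plate's +y edge, in wrist
g=w["img"].mean(2)
for u in (222,225,288,292): print(u,g[200:300:3,u].round().astype(int).tolist())
# tip bottom in scene
s=c["img"].astype(int)
for u in (153,156,159,162): print(u,s[255:285,u].mean(1).round().astype(int).tolist())
E
```

```text
6.4 [0.4939 0.2841 0.0504] z [-0. -0. -1.] y ang -0.027 F [-0.4  0.4  0.8] w -0.002 g 0.0 tip 0.022 q7 -1.01
222 [115, 114, 86, 65, 65, 65, 65, 65, 64, 65, 65, 64, 64, 64, 63, 64, 64, 64, 64, 64, 103, 113, 142, 144, 144, 142, 103, 49, 27, 28, 28, 28, 28, 27]
225 [115, 113, 83, 65, 65, 64, 65, 65, 63, 64, 65, 64, 64, 64, 64, 65, 65, 64, 64, 64, 103, 112, 141, 142, 136, 82, 28, 27, 27, 28, 29, 29, 28, 28]
288 [116, 114, 109, 68, 65, 66, 65, 65, 65, 65, 65, 65, 65, 65, 64, 64, 65, 63, 61, 54, 68, 56, 50, 36, 29, 28, 29, 28, 28, 27, 27, 27, 27, 27]
292 [116, 113, 108, 88, 65, 64, 63, 64, 64, 64, 63, 64, 62, 64, 63, 64, 63, 64, 63, 64, 106, 114, 145, 147, 144, 100, 30, 28, 28, 28, 28, 27, 29, 27]
153 [24, 30, 35, 42, 52, 56, 56, 55, 53, 52, 53, 53, 53, 52, 54, 55, 54, 52, 47, 43, 40, 42, 41, 40, 41, 40, 40, 41, 47, 55]
156 [19, 18, 19, 25, 41, 57, 65, 67, 70, 74, 74, 74, 75, 76, 76, 76, 76, 77, 75, 68, 58, 47, 42, 41, 41, 41, 41, 40, 40, 41]
159 [17, 18, 17, 18, 18, 19, 20, 20, 21, 21, 22, 24, 27, 29, 29, 31, 35, 44, 54, 61, 58, 48, 42, 41, 41, 40, 41, 40, 40, 41]
162 [18, 18, 18, 17, 17, 18, 18, 17, 16, 16, 17, 17, 17, 18, 19, 22, 27, 36, 40, 41, 41, 40, 40, 41, 40, 40, 41, 41, 40, 40]
```

Emit:
{"fn": "jog_arm", "kwargs": {"deltas": [[0, 0.001, -0.002, 0, 0, 0, 0], [0, 0, -0.002, 0, 0, 0, 0], [0, 0, -0.002, 0, 0, 0, 0], [0, 0, -0.001, 0, 0, 0, 0], [0, 0, -0.001, 0, 0, 0, 0], [0, 0, -0.001, 0, 0, 0, 0], [0, 0, 0, 0, 0, 0, 0]]}}

```text
t: 7.2
eef_pos: [0.494, 0.2852, 0.0417]
tool_rot: [-0.0, 0.717, 0.698, -0.0]
contact_force: [0.5, 0.6, 0.1]
gripper_width: 0.001
grasp_force: 0.0
```

Emit:
{"fn": "jog_arm", "kwargs": {"deltas": [[0, 0, -0.0005, 0, 0, 0, 0], [0, 0, -0.0005, 0, 0, 0, 0], [0, 0, -0.0005, 0, 0, 0, 0], [0, 0, -0.0005, 0, 0, 0, 0], [0, 0, 0, 0, 0, 0, 0]]}}

```text
t: 7.7
eef_pos: [0.4941, 0.2852, 0.0397]
tool_rot: [-0.0, 0.717, 0.697, -0.0]
contact_force: [-0.4, -1.1, -0.7]
gripper_width: -0.002
grasp_force: 0.0
```

Emit:
{"fn": "jog_arm", "kwargs": {"deltas": [[0, 0, -0.0005, 0, 0, 0, 0], [0, 0, -0.0005, 0, 0, 0, 0], [0, 0, -0.0005, 0, 0, 0, 0], [0, 0, 0, 0, 0, 0, 0]]}}

```text
t: 8.1
eef_pos: [0.494, 0.2852, 0.0382]
tool_rot: [-0.0, 0.717, 0.697, -0.0]
contact_force: [0.2, 0.8, -0.4]
gripper_width: 0.003
grasp_force: 0.0
```

```bash
python3 st.py; python3 - <<'E'
from station import bot
from h import *
c=bot.read_camera("scene"); w=bot.read_camera("wrist")
s=c["img"].astype(int)
for u in (156,159,162): print(u,s[262:290,u].mean(1).round().astype(int).tolist())
print(w2px(c,[[.494,.285,.046],[.494,.285,.040]]).round(1))
g=w["img"].mean(2)
print([g[200:300:2,u].round().astype(int).tolist() for u in(225,252,266)])
E
```

```text
8.1 [0.494  0.2852 0.0382] z [-0. -0. -1.] y ang -0.027 F [ 0.2  0.8 -0.4] w 0.003 g 0.0 tip 0.022 q7 -1.02
156 [19, 18, 25, 40, 58, 68, 73, 74, 75, 76, 76, 76, 77, 77, 76, 75, 74, 69, 63, 52, 43, 40, 40, 41, 42, 52, 70, 79]
159 [17, 18, 18, 17, 19, 20, 20, 22, 23, 25, 28, 30, 33, 35, 39, 42, 49, 60, 65, 59, 49, 43, 41, 40, 40, 45, 60, 77]
162 [20, 19, 19, 17, 18, 19, 17, 16, 17, 16, 17, 17, 17, 17, 19, 24, 32, 39, 41, 43, 41, 40, 40, 40, 41, 43, 55, 73]
[[159.  276.9]
 [159.4 279.5]]
[[88, 110, 113, 115, 109, 69, 65, 65, 64, 63, 63, 63, 64, 62, 64, 63, 64, 63, 63, 63, 63, 63, 63, 63, 63, 63, 63, 63, 63, 63, 63, 63, 64, 63, 63, 62, 72, 84, 40, 29, 29, 29, 28, 27, 28, 29, 29, 28, 26, 29], [89, 110, 113, 117, 116, 114, 86, 65, 64, 62, 63, 62, 64, 63, 63, 63, 66, 87, 93, 93, 92, 92, 92, 93, 92, 92, 92, 92, 92, 93, 93, 92, 92, 92, 92, 97, 119, 118, 92, 61, 34, 29, 30, 28, 27, 30, 28, 30, 31, 31], [87, 110, 114, 116, 116, 115, 86, 66, 64, 62, 64, 64, 64, 64, 64, 64, 66, 86, 93, 93, 92, 92, 93, 92, 92, 92, 93, 92, 92, 92, 93, 92, 92, 92, 92, 97, 119, 100, 47, 29, 26, 28, 28, 28, 28, 27, 27, 27, 27, 27]]
```

Finger bottom in the scene is at about (159,281), so the tip is at z≈0.042: inside the channel, behind the plate, with no contact. Now I'll push along the channel.

Emit:
{"fn": "jog_arm", "kwargs": {"deltas": [[0, -0.005, 0, 0, 0, 0, 0], [0, -0.005, 0, 0, 0, 0, 0], [0, -0.005, 0, 0, 0, 0, 0], [0, -0.005, 0, 0, 0, 0, 0], [-0.0005, -0.005, 0, 0, 0, 0, 0], [0, -0.005, 0, 0, 0, 0, 0], [-0.0005, -0.005, 0, 0, 0, 0, 0], [0, -0.005, 0, 0, 0, 0, 0], [-0.0005, -0.005, 0, 0, 0, 0, 0], [0, 0, 0, 0, 0, 0, 0]]}}

```text
t: 9.2
eef_pos: [0.4926, 0.2391, 0.0383]
tool_rot: [0.0, 0.717, 0.697, -0.0]
contact_force: [0.6, 0.4, -0.0]
gripper_width: -0.003
grasp_force: 0.0
```

```bash
python3 st.py; python3 - <<'E'
from station import bot
from h import *
c=bot.read_camera("top"); g=c["img"].astype(int)
for v in (182,188,195): print(v,g[v,180:226].mean(1).round().tolist())
c=bot.read_camera("scene"); 
b=(c["img"].min(2)>150).astype(np.uint8)[225:300,130:240]; n,l,s,ce=cv2.connectedComponentsWithStats(b); print([(x.tolist()) for x in s[1:] if x[4]>20])
E
```

```text
9.2 [0.4926 0.2391 0.0383] z [-0.    -0.001 -1.   ] y ang -0.028 F [ 0.6  0.4 -0. ] w -0.003 g 0.0 tip 0.022 q7 -0.96
182 [112.0, 112.0, 110.0, 110.0, 108.0, 107.0, 106.0, 107.0, 106.0, 107.0, 106.0, 106.0, 107.0, 106.0, 105.0, 106.0, 105.0, 105.0, 104.0, 104.0, 103.0, 103.0, 100.0, 100.0, 100.0, 99.0, 98.0, 97.0, 96.0, 96.0, 97.0, 94.0, 93.0, 93.0, 91.0, 90.0, 89.0, 87.0, 86.0, 84.0, 80.0, 75.0, 69.0, 66.0, 65.0, 65.0]
188 [109.0, 110.0, 110.0, 109.0, 109.0, 109.0, 109.0, 109.0, 108.0, 108.0, 108.0, 108.0, 108.0, 107.0, 108.0, 106.0, 106.0, 105.0, 104.0, 104.0, 105.0, 105.0, 104.0, 104.0, 104.0, 103.0, 102.0, 103.0, 101.0, 100.0, 100.0, 99.0, 98.0, 97.0, 96.0, 96.0, 95.0, 93.0, 92.0, 91.0, 91.0, 88.0, 87.0, 84.0, 82.0, 81.0]
195 [110.0, 109.0, 109.0, 107.0, 109.0, 109.0, 109.0, 109.0, 109.0, 108.0, 109.0, 110.0, 108.0, 108.0, 110.0, 109.0, 108.0, 109.0, 108.0, 109.0, 107.0, 109.0, 107.0, 107.0, 108.0, 107.0, 107.0, 106.0, 105.0, 106.0, 106.0, 105.0, 103.0, 103.0, 104.0, 103.0, 101.0, 100.0, 99.0, 99.0, 97.0, 93.0, 92.0, 89.0, 88.0, 87.0]
[[73, 1, 23, 13, 155], [75, 29, 35, 28, 532]]
```

```bash
python3 - <<'E'
from station import bot
from h import *
w=bot.read_camera("wrist"); c=bot.read_camera("scene")
g=w["img"].mean(2)
for u in(220,225,252,296): print(u,g[200:300:2,u].round().astype(int).tolist())
print(w2px(w,[[.468,.228,.046],[.468,.224,.046]]).round(1))
# scene: expected far-end corners if pushed to y_end
P=[[.463,y,.046] for y in(.146,.105,.1,.095)]; print(w2px(c,P).round(1)); 
s=c["img"].mean(2); print([(v,s[v,205:245:1].astype(int).tolist()) for v in(228,232,236)])
E
```

```text
220 [110, 110, 110, 110, 110, 109, 104, 68, 65, 62, 61, 62, 62, 61, 60, 60, 61, 61, 61, 62, 60, 60, 60, 60, 61, 60, 60, 59, 60, 59, 59, 61, 94, 106, 105, 125, 137, 137, 137, 134, 126, 107, 50, 25, 26, 26, 26, 25, 25, 25]
225 [107, 108, 108, 98, 95, 62, 59, 59, 60, 59, 59, 60, 60, 60, 60, 60, 60, 60, 60, 59, 60, 60, 60, 60, 60, 59, 60, 60, 60, 60, 60, 61, 94, 104, 104, 122, 129, 107, 43, 26, 27, 26, 24, 25, 25, 24, 25, 26, 24, 26]
252 [109, 109, 103, 65, 61, 60, 61, 61, 59, 61, 60, 60, 60, 60, 60, 60, 62, 80, 86, 86, 87, 87, 87, 86, 86, 87, 86, 86, 85, 86, 86, 86, 86, 86, 86, 92, 113, 110, 86, 55, 31, 26, 26, 24, 25, 28, 25, 27, 27, 27]
296 [111, 110, 111, 111, 111, 111, 110, 86, 67, 63, 61, 59, 61, 60, 60, 61, 60, 60, 60, 60, 60, 59, 61, 60, 60, 60, 60, 59, 59, 60, 60, 62, 96, 107, 106, 126, 138, 138, 137, 134, 116, 87, 37, 23, 25, 26, 26, 25, 24, 23]
[[213.9 272.9]
 [214.4 279.4]]
[[219.8 242.8]
 [231.4 232.7]
 [232.8 231.5]
 [234.1 230.4]]
[(228, [115, 152, 194, 231, 245, 249, 250, 249, 248, 246, 241, 231, 212, 190, 173, 157, 141, 130, 124, 122, 122, 121, 121, 120, 119, 120, 121, 121, 121, 121, 120, 121, 121, 121, 120, 121, 121, 122, 121, 121]), (232, [149, 227, 247, 250, 250, 248, 247, 246, 240, 227, 206, 193, 201, 216, 219, 207, 193, 182, 171, 164, 160, 154, 144, 134, 128, 123, 121, 117, 115, 116, 118, 120, 121, 121, 120, 121, 121, 120, 121, 121]), (236, [177, 176, 172, 170, 166, 164, 163, 160, 154, 149, 142, 133, 130, 132, 132, 132, 129, 127, 127, 127, 124, 118, 107, 88, 67, 54, 47, 42, 41, 39, 43, 50, 61, 81, 104, 117, 121, 122, 122, 121])]
```

The plate is moving with the finger: its end is now at y≈0.228, against the pad. Another 51 mm.

Emit:
{"fn": "jog_arm", "kwargs": {"deltas": [[0, -0.005, 0, 0, 0, 0, 0], [-0.0005, -0.005, 0, 0, 0, 0, 0], [0, -0.005, 0, 0, 0, 0, 0], [0, -0.005, 0, 0, 0, 0, 0], [-0.0005, -0.005, 0, 0, 0, 0, 0], [0, -0.005, 0, 0, 0, 0, 0], [0, -0.005, 0, 0, 0, 0, 0], [-0.0005, -0.005, 0, 0, 0, 0, 0], [0, -0.005, 0, 0, 0, 0, 0], [0, -0.003, 0, 0, 0, 0, 0]]}}

```text
t: 10.4
eef_pos: [0.4911, 0.1916, 0.0383]
tool_rot: [0.0, 0.717, 0.697, -0.0]
contact_force: [-0.0, 1.3, -0.1]
gripper_width: -0.004
grasp_force: 0.6
```

Emit:
{"fn": "jog_arm", "kwargs": {"deltas": [[0, -0.003, 0, 0, 0, 0, 0], [0, 0, 0, 0, 0, 0, 0], [0, 0.005, 0.0, 0, 0, 0, 0], [0, 0.005, 0.01, 0, 0, 0, 0], [0, 0, 0.03, 0, 0, 0, 0], [0, 0, 0.04, 0, 0, 0, 0], [0, 0, 0.04, 0, 0, 0, 0], [0, 0.04, 0.04, 0, 0, 0, 0.5], [0, 0.05, 0.02, 0, 0, 0, 1], [0, 0.05, 0, 0, 0, 0, 1]]}}

```text
t: 11.4
eef_pos: [0.4928, 0.3334, 0.217]
tool_rot: [0.001, 0.717, 0.697, 0.003]
contact_force: [0.7, -0.1, 0.7]
gripper_width: 0.503
grasp_force: 0.0
```

Emit:
{"fn": "jog_arm", "kwargs": {"deltas": [[0, 0.05, 0, 0, 0, 0, 1], [0, 0.05, 0, 0, 0, 0, 1], [0, 0, 0, 0, 0, 0, 1]]}}

```text
t: 11.7
eef_pos: [0.4866, 0.44, 0.2132]
tool_rot: [-0.003, 0.713, 0.701, 0.001]
contact_force: [-0.5, 0.1, -0.2]
gripper_width: 0.995
grasp_force: 0.0
```

```bash
python3 st.py; python3 - <<'E'
from station import bot
from h import *
import pickle
c=bot.read_camera("top"); pickle.dump(c,open("top2.pkl","wb")); cv2.imwrite("pics/t2.png",crop(c["img"],140,160,104,82,7))
E
```

```text
11.7 [0.4866 0.44   0.2132] z [-0.002  0.006 -1.   ] y ang -0.017 F [-0.5  0.1 -0.2] w 0.995 g 0.0 tip 0.022 q7 -1.1
```

View pics/t2.png

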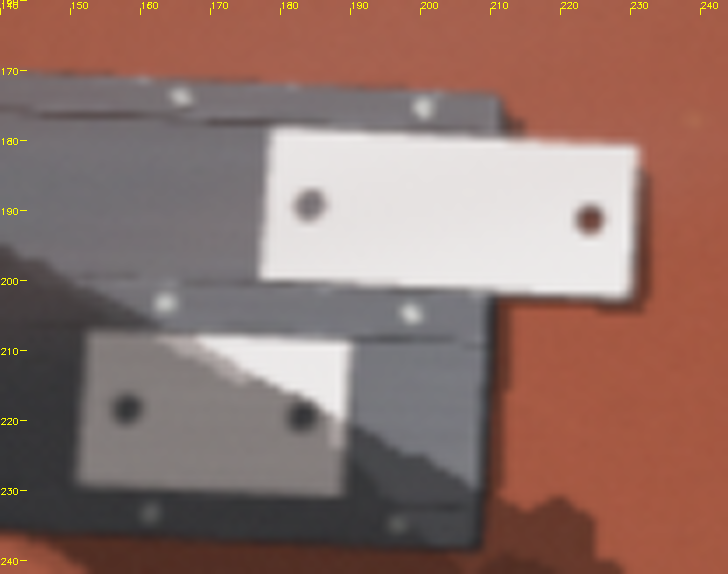

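The plate now sticks out past the open end: its corners are at px (178.9,178.3), (231.3,180.9), (230.1,202.6), (177.1,200). The holder end is at col ~210.5, and the short plate hasn't moved.

```bash
python3 - <<'E'
from h import *
import pickle
c=pickle.load(open("top2.pkl","rb"))
f=lambda p:px2w(c,(np.array(p)+.5)/7-.5+[140,160],.046)[:,:2].round(4)
P=f([(272,128),(639,146),(631,298),(260,280)]); print(P.tolist(),P.mean(0)); a=P[0]+P[3]-P[1]-P[2]; print(np.arctan2(-a[0],a[1]))
print(f([(499,96),(493,297),(480,550)]).tolist(), f([(590,219),(310,205)]).tolist())
E
```

```text
[[0.5156, 0.1751], [0.512, 0.0542], [0.4613, 0.0556], [0.465, 0.1768]] [0.488475 0.115425]
-0.03014369614279593
[[0.5278, 0.1008], [0.4608, 0.1007], [0.3783, 0.1023]] [[0.4873, 0.0697], [0.4901, 0.1615]]
```

Emit:
{"fn": "jog_arm", "kwargs": {"deltas": [[0, -0.03, 0, 0, 0, 0, 1], [0, -0.04, 0, 0, 0, 0, 1], [0, -0.04, 0, 0, 0, 0, 1], [0, -0.04, 0, 0, 0, 0, 1], [0, -0.04, -0.01, 0, 0, 0, 1], [0, -0.04, -0.01, 0, 0, 0, 1], [0, -0.04, -0.02, 0, 0, 0, 1], [0, -0.04, -0.02, 0, 0, 0, 1], [0, -0.03, -0.02, 0, 0, 0, 1], [0, 0, 0, 0, 0, 0, 1]]}}

```text
t: 12.75
eef_pos: [0.4888, 0.084, 0.13]
tool_rot: [-0.0, 0.719, 0.695, -0.004]
contact_force: [0.1, -0.2, 1.1]
gripper_width: 0.996
grasp_force: 0.0
```

```bash
python3 st.py
```

```text
12.75 [0.4888 0.084  0.13  ] z [-0.005 -0.005 -1.   ] y ang -0.035 F [ 0.1 -0.2  1.1] w 0.996 g 0.0 tip 0.022 q7 -0.58
```

Emit:
{"fn": "jog_arm", "kwargs": {"deltas": [[-0.0015, -0.006, -0.02, 0, 0, 0, 1], [0, 0, -0.02, 0, 0, 0, 1], [0, 0, -0.01, 0, 0, 0, 1], [0, 0, 0, 0, 0, 0, 1], [0, 0, 0, 0, 0, 0, 1]]}}

```text
t: 13.25
eef_pos: [0.4899, 0.0854, 0.0829]
tool_rot: [0.0, 0.716, 0.698, 0.0]
contact_force: [-0.4, -0.3, 0.4]
gripper_width: 0.997
grasp_force: 0.0
```

```bash
python3 st.py;  python3 - <<'E'
from station import bot
from h import *
c=bot.read_camera("scene"); w=bot.read_camera("wrist")
g=lambda i:np.clip(255*(i/255.)**.5,0,255).astype(np.uint8)
a=crop(g(w["img"]),160,160,200,224,2); b=crop(g(c["img"]),170,165,100,100,4)
P=np.array([[.487+s*.0425,.077,z] for s in(-1,1) for z in(.068+.01,.068+.03)])
for u in (w2px(c,P)+[0,2]-[170,165])*4+2: cv2.circle(b,tuple(int(v) for v in u),3,(255,0,255),1)
o=np.zeros((448,800,3),np.uint8); o[:,:400]=a; o[:400,400:]=b; cv2.imwrite("pics/m4.png",o)
E
```

```text
13.25 [0.4899 0.0854 0.0829] z [ 0.001  0.    -1.   ] y ang -0.027 F [-0.4 -0.3  0.4] w 0.997 g 0.0 tip 0.022 q7 -0.63
```

View pics/m4.png

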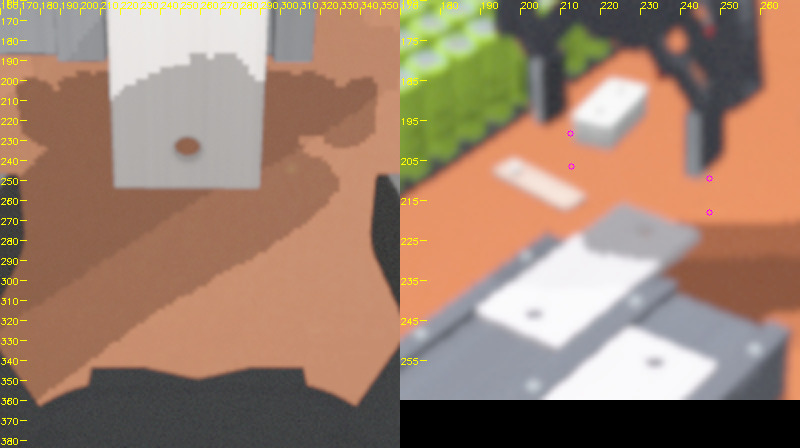

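The wrist view shows the plate (edges at cols ~216 and ~290, row 250) between the open fingers, about 3 mm off centre. In the scene the fingertips at (202,195) and (245,209) put the tips at z≈0.105, about 22 mm above the measured TCP. I'll correct by (-3, -9) mm and lower.

Emit:
{"fn": "jog_arm", "kwargs": {"deltas": [[-0.003, -0.009, 0, 0, 0, -0.003, 1], [0, 0, -0.01, 0, 0, 0, 1], [0, 0, -0.01, 0, 0, 0, 1], [0, 0, -0.01, 0, 0, 0, 1], [0, 0, -0.01, 0, 0, 0, 1], [0, 0, 0, 0, 0, 0, 1]]}}

```text
t: 13.95
eef_pos: [0.4854, 0.0759, 0.0405]
tool_rot: [-0.001, 0.717, 0.697, -0.001]
contact_force: [-0.7, 0.1, -1.0]
gripper_width: 0.998
grasp_force: 0.0
```

```bash
python3 st.py;  python3 - <<'E'
from station import bot
from h import *
w=bot.read_camera("wrist"); g=w["img"].min(2).astype(int)
for v in(235,245,255,265): 
    r=g[v]; print(v,"bright(plate) cols",np.where(r>95)[0][[0,-1]] if (r>95).any() else None, r[150:370:4].tolist())
E
```

```text
13.95 [0.4854 0.0759 0.0405] z [-0.003 -0.    -1.   ] y ang -0.03 F [-0.7  0.1 -1. ] w 0.998 g 0.0 tip 0.022 q7 -0.67
235 bright(plate) cols [214 308] [42, 27, 24, 24, 21, 25, 23, 22, 23, 24, 23, 22, 22, 23, 23, 23, 109, 115, 114, 115, 114, 114, 116, 115, 115, 113, 114, 114, 112, 112, 112, 112, 114, 114, 114, 116, 116, 115, 114, 111, 30, 23, 23, 24, 23, 25, 24, 23, 23, 25, 24, 25, 25, 30, 31]
245 bright(plate) cols [214 307] [43, 37, 28, 29, 21, 21, 22, 24, 23, 25, 22, 23, 25, 21, 22, 21, 101, 115, 114, 113, 114, 113, 115, 114, 113, 113, 112, 103, 97, 109, 110, 113, 113, 113, 113, 114, 114, 115, 114, 109, 23, 24, 24, 24, 22, 24, 23, 22, 23, 27, 29, 33, 35, 33, 34]
255 bright(plate) cols [215 306] [75, 75, 47, 13, 14, 24, 23, 22, 24, 23, 22, 24, 24, 24, 21, 24, 89, 114, 114, 113, 113, 113, 115, 112, 113, 106, 68, 23, 24, 59, 94, 112, 112, 113, 112, 112, 113, 114, 112, 105, 22, 25, 24, 23, 30, 45, 50, 48, 50, 27, 13, 13, 34, 76, 75]
265 bright(plate) cols [215 305] [72, 18, 16, 13, 15, 15, 24, 22, 23, 23, 24, 23, 25, 23, 24, 23, 80, 113, 113, 112, 113, 111, 114, 111, 112, 112, 112, 111, 109, 111, 109, 111, 111, 113, 111, 113, 112, 114, 110, 95, 23, 29, 30, 31, 30, 29, 30, 30, 44, 22, 12, 14, 14, 15, 69]
```

Emit:
{"fn": "jog_arm", "kwargs": {"deltas": [[0.001, 0, -0.008, 0.0, 0, 0, 1], [0, 0, -0.008, 0, 0, 0, 1], [0, 0, -0.006, 0, 0, 0, 1], [0, 0, 0, 0, 0, 0, 1], [0, 0, 0, 0, 0, 0, 1]]}}

```text
t: 14.5
eef_pos: [0.4875, 0.076, 0.0201]
tool_rot: [-0.0, 0.718, 0.696, -0.0]
contact_force: [0.1, -0.7, -0.2]
gripper_width: 1.0
grasp_force: 0.0
```

Emit:
{"fn": "jog_arm", "kwargs": {"deltas": [[0, 0, 0, 0, 0, 0, 0.7], [0, 0, 0, 0, 0, 0, 0.6], [0, 0, 0, 0, 0, 0, 0.55], [0, 0, 0, 0, 0, 0, 0.5], [0, 0, 0, 0, 0, 0, 0.5], [0, 0, 0, 0, 0, 0, 0.4], [0, 0, 0, 0, 0, 0, 0.4]], "newtons": 40}}

```text
t: 15.2
eef_pos: [0.4878, 0.0759, 0.0204]
tool_rot: [0.0, 0.718, 0.696, 0.0]
contact_force: [-0.8, -0.4, 4.3]
gripper_width: 0.573
grasp_force: 40.8
```

```bash
python3 st.py
```

```text
15.2 [0.4878 0.0759 0.0204] z [ 0. -0. -1.] y ang -0.03 F [-0.8 -0.4  4.3] w 0.573 g 40.8 tip 0.022 q7 -0.69
```

Gripped at 50 mm. Firm up the grip and lift.

Emit:
{"fn": "jog_arm", "kwargs": {"deltas": [[0, 0, 0, 0, 0, 0, 0.4], [0, 0, 0, 0, 0, 0, 0.4], [0, 0, 0.003, 0, 0, 0, 0.4], [0, 0, 0.005, 0, 0, 0, 0.4], [0, 0, 0.008, 0, 0, 0, 0.4], [0, 0, 0.01, 0, 0, 0, 0.4], [0, 0, 0.012, 0, 0, 0, 0.4], [0, 0, 0.012, 0, 0, 0, 0.4], [0, 0, 0, 0, 0, 0, 0.4]], "newtons": 80}}

```text
t: 16.1
eef_pos: [0.489, 0.0763, 0.0723]
tool_rot: [0.001, 0.718, 0.696, 0.001]
contact_force: [0.3, -0.8, -1.4]
gripper_width: 0.561
grasp_force: 82.2
```

```bash
python3 st.py; python3 - <<'E'
from station import bot
from h import *
import pickle
w=bot.read_camera("wrist"); c=bot.read_camera("scene"); pickle.dump((w,c),open("lift.pkl","wb"))
for n,i in(("w",w),("s",c)):
    m=((i["img"].max(2).astype(int)-i["img"].min(2)<30)&(i["img"].min(2)>90)).astype(np.uint8)
    k,l,s,ce=cv2.connectedComponentsWithStats(m)
    for j in range(1,k):
        if s[j,4]>150: 
            print(n,s[j].tolist(),ce[j].round(1), cv2.boxPoints(cv2.minAreaRect(np.argwhere(l==j)[:,::-1].astype(np.float32))).round(1).tolist())
E
```

```text
16.1 [0.489  0.0763 0.0723] z [ 0.004  0.001 -1.   ] y ang -0.03 F [ 0.3 -0.8 -1.4] w 0.561 g 82.2 tip 0.022 q7 -0.63
w [63, 0, 113, 108, 10354] [121.4  52. ] [[62.900001525878906, 0.0], [165.0, -9.300000190734863], [175.5, 106.9000015258789], [73.5, 116.0999984741211]]
w [185, 22, 140, 279, 32641] [256.2 152.8] [[184.8000030517578, 23.399999618530273], [324.0, 21.799999237060547], [327.1000061035156, 298.70001220703125], [188.0, 300.29998779296875]]
w [0, 67, 14, 48, 349] [ 4.1 97.1] [[0.0, 114.0], [0.0, 67.0], [13.0, 67.0], [13.0, 114.0]]
w [0, 259, 70, 118, 4826] [ 30.1 313.6] [[-39.79999923706055, 328.20001220703125], [48.20000076293945, 254.8000030517578], [88.4000015258789, 303.0], [0.30000001192092896, 376.3999938964844]]
s [333, 0, 150, 189, 16561] [413.7  72.6] [[321.79998779296875, 3.0999999046325684], [459.1000061035156, -16.700000762939453], [486.3999938964844, 172.8000030517578], [349.1000061035156, 192.60000610351562]]
s [263, 64, 44, 42, 680] [280.7  81.2] [[262.3999938964844, 67.69999694824219], [301.29998779296875, 57.400001525878906], [311.5, 95.5999984741211], [272
[... 1459 characters left out ...]
969482422], [97.4000015258789, 225.1999969482422], [101.80000305175781, 231.10000610351562], [77.19999694824219, 249.60000610351562]]
s [134, 231, 63, 63, 220] [160.  265.3] [[133.5, 278.0], [163.3000030517578, 215.39999389648438], [196.39999389648438, 231.1999969482422], [166.60000610351562, 293.79998779296875]]
s [171, 240, 90, 60, 1807] [219.1 267.5] [[161.39999389648438, 280.6000061035156], [246.10000610351562, 227.6999969482422], [265.1000061035156, 258.20001220703125], [180.39999389648438, 311.1000061035156]]
s [148, 254, 35, 27, 168] [164.5 268.2] [[148.0, 277.0], [181.10000610351562, 252.8000030517578], [185.60000610351562, 258.8999938964844], [152.39999389648438, 283.1000061035156]]
```

```bash
cat > pnp.py <<'E'
from h import *
def plate(i,show=True):
    m=((i["img"].max(2).astype(int)-i["img"].min(2)<30)&(i["img"].min(2)>80)).astype(np.uint8)
    k,l,s,ce=cv2.connectedComponentsWithStats(m)
    j=l[200,256] if l[200,256] else l[120,256]
    pts=np.argwhere(l==j)
    # edges: left / right cols per row, top / bottom rows per column
    out=[]
    rows=range(pts[:,0].min()+8,pts[:,0].max()-8)
    L=np.array([(pts[pts[:,0]==r,1].min(),r) for r in rows],float); Rr=np.array([(pts[pts[:,0]==r,1].max(),r) for r in rows],float)
    cols=range(pts[:,1].min()+25,pts[:,1].max()-25)
    T=np.array([(c,pts[pts[:,1]==c,0].min()) for c in cols],float); B=np.array([(c,pts[pts[:,1]==c,0].max()) for c in cols],float)
    fl=lambda P:cv2.fitLine(P.astype(np.float32),cv2.DIST_HUBER,0,.01,.01).ravel()
    def X(a,b):
        t=np.linalg.solve(np.c_[a[:2],-b[:2]],b[2:]-a[2:]); return a[2:]+t[0]*a[:2]
    l_,r_,t_,b_=[fl(x) for x in(L,Rr,T,B)]
    uv=np.array([X(l_,t_),X(r_,t_),X(r_,b_),X(l_,b_)])
    obj=np.array([[-.025,.06,0],[.025,.06,0],[.025,-.06,0],[-.025,-.06,0]])
    ok,rv,tv=cv2.solvePnP(obj,uv,i["K"],np.float64(i["dist_coeffs"]),flags=cv2.SOLVEPNP_ITERATIVE)
    e=cv2.projectPoints(obj,rv,tv,i["K"],np.float64(i["dist_coeffs"]))[0].reshape(-1,2)-uv
    M=rot(i)@cv2.Rodrigues(rv)[0]; p=rot(i)@tv.ravel()+i["eye"]
    print("uv",uv.round(1).tolist(),"err",np.abs(e).max().round(2),"top ctr",p.round(4),"y axis",M[:,1].round(3),"x axis",M[:,0].round(3))
E
python3 - <<'E'
import pickle; from pnp import *
w,c=pickle.load(open("lift.pkl","rb")); plate(w)
E
```

```text
uv [[26.799999237060547, -1.5], [332.3999938964844, 3.200000047683716], [302.6000061035156, 335.20001220703125], [180.0, 218.0]] err 46.26 top ctr [0.4798 0.1206 0.1358] y axis [-0.062  0.812  0.581] x axis [ 0.899 -0.207  0.385]
```

```bash
python3 - <<'E'
import pickle; from h import *
w,c=pickle.load(open("lift.pkl","rb")); g=w["img"].mean(2).astype(int)
for r in range(14,310,20):
    b=np.where(w["img"][r].min(1)>80)[0]; print(r,b[(b>150)&(b<350)][[0,-1]] if len(b) else 0)
for u in(215,256,300): print(u,g[10:34,u].tolist(),g[280:312,u].tolist())
h=cv2.inRange(w["img"],(0,0,0),(255,75,255)); k,l,s,ce=cv2.connectedComponentsWithStats(h)
for j in range(1,k):
    if 40<s[j,4]<1500: print(s[j].tolist(),ce[j].round(1))
E
```

```text
14 [151 330]
34 [151 329]
54 [151 328]
74 [151 327]
94 [151 326]
114 [151 324]
134 [151 319]
154 [151 318]
174 [151 317]
194 [199 315]
214 [200 314]
234 [202 313]
254 [207 309]
274 [209 308]
294 [208 308]
215 [84, 85, 85, 85, 84, 85, 85, 85, 84, 86, 85, 85, 85, 86, 105, 151, 183, 191, 192, 192, 192, 192, 192, 192] [105, 106, 105, 106, 106, 105, 105, 105, 105, 105, 106, 105, 105, 105, 105, 105, 104, 105, 106, 104, 97, 82, 61, 53, 52, 51, 51, 51, 51, 51, 51, 51]
256 [83, 82, 83, 83, 83, 82, 82, 82, 83, 82, 83, 83, 83, 93, 135, 178, 191, 192, 192, 192, 192, 192, 192, 192] [79, 79, 83, 92, 99, 101, 103, 104, 105, 104, 104, 104, 104, 104, 104, 105, 104, 104, 104, 102, 88, 68, 54, 52, 52, 52, 53, 54, 52, 52, 52, 53]
300 [82, 82, 82, 81, 81, 82, 82, 82, 83, 82, 82, 83, 85, 115, 164, 187, 191, 192, 192, 192, 192, 192, 192, 192] [105, 105, 105, 105, 106, 105, 105, 104, 104, 105, 105, 105, 105, 103, 104, 105, 104, 105, 103, 102, 97, 88, 85, 85, 86, 86, 87, 87, 86, 85, 85, 87]
[167, 0, 7, 40, 136] [169.7  17.6]
[200, 0, 5, 24, 109] [202.2  10.8]
[304, 0, 6, 23, 109] [306.8  10.2]
[244, 54, 23, 25, 462] [255.   66.3]
[119, 71, 10, 13, 54] [122.   75.8]
[249, 266, 19, 14, 204] [258.6 272.1]
```

```bash
cat > fit.py <<'E'
from h import *
def fit(i,uv):
    obj=np.array([[-.025,.06,0],[.025,.06,0],[.025,-.06,0],[-.025,-.06,0],[0,.046,0],[0,-.046,0]]); uv=np.float64(uv)
    d=np.float64(i["dist_coeffs"])
    ok,rv,tv=cv2.solvePnP(obj,uv,i["K"],d)
    e=cv2.projectPoints(obj,rv,tv,i["K"],d)[0].reshape(-1,2)-uv
    M=rot(i)@cv2.Rodrigues(rv)[0]; p=rot(i)@tv.ravel()+i["eye"]
    print("err",np.round(e,1).tolist(),"\ntop ctr",p.round(4),"y axis",M[:,1].round(3),"x axis",M[:,0].round(3)); return p,M
E
python3 - <<'E'
import pickle; from fit import *
w,c=pickle.load(open("lift.pkl","rb")); fit(w,[(185.5,24.5),(324,23.3),(309,300.5),(207.5,300.5),(255,66.3),(258.6,272.1)])
# dead-check against scene & first wrist bias
E
```

```text
err [[0.4, 0.3], [-0.3, -0.4], [0.4, -1.3], [-0.2, -0.9], [0.2, -0.3], [-0.6, 2.5]] 
top ctr [0.489  0.1192 0.096 ] y axis [0.019 1.    0.006] x axis [ 1.    -0.019  0.012]
```

The plate is held level: top centre at z≈0.096, tilt under 0.7°. Now I'll carry it to the rest.

Emit:
{"fn": "jog_arm", "kwargs": {"deltas": [[0, 0, 0.02, 0, 0, 0, 0.4], [0, -0.01, 0.01, 0, 0, 0, 0.4], [-0.003, -0.03, 0, 0, 0, -0.015, 0.4], [-0.003, -0.03, 0, 0, 0, -0.015, 0.4], [-0.003, -0.035, 0, 0, 0, -0.015, 0.4], [-0.003, -0.035, 0, 0, 0, -0.015, 0.4], [-0.003, -0.035, 0, 0, 0, -0.01, 0.4], [-0.003, -0.035, 0, 0, 0, -0.01, 0.4], [-0.003, -0.035, 0, 0, 0, -0.01, 0.4], [-0.002, -0.03, 0, 0, 0, -0.01, 0.4]]}}

```text
t: 17.2
eef_pos: [0.4636, -0.201, 0.0996]
tool_rot: [-0.0, 0.752, 0.659, -0.0]
contact_force: [1.2, -0.2, -0.2]
gripper_width: 0.562
grasp_force: 82.6
```

Emit:
{"fn": "jog_arm", "kwargs": {"deltas": [[0, -0.025, 0, 0, 0, 0, 0.4], [0, -0.015, 0, 0, 0, 0, 0.4], [0, -0.005, 0, 0, 0, 0, 0.4], [0, 0, 0, 0, 0, 0, 0.4], [0, 0, 0, 0, 0, 0, 0.4]]}}

```text
t: 17.7
eef_pos: [0.4648, -0.2423, 0.1001]
tool_rot: [-0.0, 0.751, 0.66, 0.0]
contact_force: [0.1, -0.2, -0.8]
gripper_width: 0.557
grasp_force: 82.6
```

```bash
python3 st.py
```

```text
17.7 [ 0.4648 -0.2423  0.1001] z [-0.     0.001 -1.   ] y ang -0.128 F [ 0.1 -0.2 -0.8] w 0.557 g 82.6 tip 0.022 q7 0.0
```

Emit:
{"fn": "jog_arm", "kwargs": {"deltas": [[0.0005, -0.001, -0.015, 0, 0, -0.003, 0.4], [0, 0, -0.015, 0, 0, 0, 0.4], [0, 0, -0.015, 0, 0, 0, 0.4], [0, 0, -0.012, 0, 0, 0, 0.4], [0, 0, -0.008, 0, 0, 0, 0.4], [0, 0, -0.005, 0, 0, 0, 0.4], [0, 0, 0, 0, 0, 0, 0.4], [0, 0, 0, 0, 0, 0, 0.4]]}}

```text
t: 18.5
eef_pos: [0.4654, -0.2451, 0.0305]
tool_rot: [0.0, 0.753, 0.659, 0.0]
contact_force: [-0.6, 0.9, -1.2]
gripper_width: 0.561
grasp_force: 82.6
```

```bash
python3 st.py; python3 - <<'E'
from station import bot
from h import *
w=bot.read_camera("wrist"); g=w["img"].mean(2).astype(int)
import pickle; pickle.dump(w,open("w5.pkl","wb"))
for u in(215,256,300): print(u,g[10:40,u].tolist(),g[285:312,u].tolist())
for r in(40,80,120,194,214,234): print(r,g[r,160:215].tolist(),g[r,295:350].tolist())
E
```

```text
18.5 [ 0.4654 -0.2451  0.0305] z [ 0. -0. -1.] y ang -0.133 F [-0.6  0.9 -1.2] w 0.561 g 82.6 tip 0.022 q7 -0.06
215 [86, 86, 87, 87, 87, 88, 88, 88, 88, 89, 88, 88, 88, 91, 124, 173, 194, 199, 199, 199, 199, 199, 200, 199, 200, 200, 200, 200, 200, 200] [111, 111, 112, 111, 111, 111, 111, 112, 111, 111, 111, 111, 111, 111, 109, 99, 79, 61, 55, 55, 56, 56, 55, 54, 55, 54, 50]
256 [86, 85, 86, 86, 87, 87, 86, 86, 86, 86, 86, 85, 87, 98, 143, 186, 198, 199, 199, 200, 199, 200, 200, 199, 200, 200, 200, 200, 200, 200] [107, 109, 110, 110, 110, 110, 110, 110, 110, 110, 110, 110, 110, 110, 107, 94, 72, 57, 55, 54, 54, 55, 54, 55, 56, 56, 55]
300 [86, 86, 87, 86, 86, 86, 86, 86, 87, 86, 87, 87, 92, 137, 188, 198, 199, 199, 199, 199, 199, 199, 199, 199, 199, 199, 199, 200, 200, 200] [111, 111, 111, 111, 110, 111, 110, 110, 110, 110, 110, 110, 110, 109, 102, 85, 64, 54, 55, 55, 55, 56, 55, 55, 56, 54, 55]
40 [87, 87, 86, 87, 86, 87, 87, 87, 88, 88, 87, 87, 87, 86, 87, 86, 86, 87, 87, 87, 87, 87, 88, 89, 89, 93, 133, 181, 197, 199, 200, 200, 200, 199, 200, 200, 199, 200, 200, 200, 199, 200, 200
[... 2045 characters left out ...]
98, 197, 197, 197, 198, 198, 198, 198, 197, 195, 193, 192, 192, 192, 191, 178, 134, 75, 46, 43, 44, 43, 43, 44, 43, 43, 44, 44, 44, 45, 43, 43, 45, 45, 58, 74, 77, 75, 75, 75, 75, 75, 76, 76, 77, 80, 80, 80, 79, 79, 79, 78]
234 [46, 45, 45, 43, 43, 44, 44, 44, 43, 44, 42, 43, 43, 43, 44, 43, 42, 42, 43, 43, 44, 43, 44, 43, 43, 43, 44, 43, 44, 44, 43, 44, 44, 43, 44, 43, 45, 42, 44, 44, 47, 84, 146, 184, 193, 193, 194, 195, 196, 197, 196, 186, 168, 148, 129] [116, 117, 116, 115, 115, 115, 115, 116, 116, 115, 114, 114, 113, 111, 111, 111, 114, 109, 85, 57, 44, 45, 45, 43, 44, 43, 43, 44, 43, 44, 42, 44, 42, 44, 44, 43, 44, 44, 43, 43, 44, 44, 44, 44, 43, 44, 43, 44, 44, 45, 45, 45, 43, 43, 41]
```

Emit:
{"fn": "jog_arm", "kwargs": {"deltas": [[0, 0.0015, -0.001, 0, 0, 0, 0.4], [0, 0, -0.001, 0, 0, 0, 0.4], [0, 0, -0.001, 0, 0, 0, 0.4], [0, 0, -0.0005, 0, 0, 0, 0.4], [0, 0, -0.0005, 0, 0, 0, 0.4], [0, 0, 0, 0, 0, 0, 0.4]]}}

```text
t: 19.15
eef_pos: [0.4651, -0.2436, 0.0263]
tool_rot: [0.0, 0.753, 0.659, -0.0]
contact_force: [-0.3, 0.5, 1.1]
gripper_width: 0.56
grasp_force: 82.7
```

Emit:
{"fn": "jog_arm", "kwargs": {"deltas": [[0, 0, -0.0005, 0, 0, 0, 0.4], [0, 0, -0.0005, 0, 0, 0, 0.4], [0, 0, 0, 0, 0, 0, 0.4]]}}

```text
t: 19.45
eef_pos: [0.4651, -0.2436, 0.0262]
tool_rot: [0.0, 0.753, 0.659, -0.0]
contact_force: [-4.3, 1.7, 14.5]
gripper_width: 0.561
grasp_force: 83.8
```

Contact with the bar. Relieve the force and release.

Emit:
{"fn": "jog_arm", "kwargs": {"deltas": [[0, 0, 0.0005, 0, 0, 0, 0.5], [0, 0, 0, 0, 0, 0, 0.57], [0, 0, 0, 0, 0, 0, 0.6], [0, 0, 0, 0, 0, 0, 0.65], [0, 0, 0, 0, 0, 0, 0.75], [0, 0, 0, 0, 0, 0, 0.85], [0, 0, 0, 0, 0, 0, 0.95], [0, 0, 0, 0, 0, 0, 1], [0, 0, 0, 0, 0, 0, 1]], "newtons": 20}}

```text
t: 20.35
eef_pos: [0.4651, -0.2435, 0.0257]
tool_rot: [0.0, 0.753, 0.659, 0.0]
contact_force: [0.1, 0.2, -0.1]
gripper_width: 0.997
grasp_force: 0.0
```

Emit:
{"fn": "jog_arm", "kwargs": {"deltas": [[0, 0, 0.005, 0, 0, 0, 1], [0, 0, 0.01, 0, 0, 0, 1], [0, 0, 0.02, 0, 0, 0, 1], [0, 0, 0.03, 0, 0, 0, 1], [0, 0, 0.03, 0, 0, 0, 1], [0, 0, 0.03, 0, 0, 0, 1], [0, -0.03, 0.03, 0, 0, 0, 1], [0, -0.04, 0.02, 0, 0, 0, 1], [0, -0.05, 0, 0, 0, 0, 1], [0, -0.05, 0, 0, 0, 0, 1]]}}

```text
t: 21.35
eef_pos: [0.4656, -0.4153, 0.2033]
tool_rot: [0.002, 0.752, 0.659, 0.0]
contact_force: [0.6, 0.7, 0.2]
gripper_width: 0.999
grasp_force: 0.0
```

Emit:
{"fn": "jog_arm", "kwargs": {"deltas": [[0, -0.05, 0, 0, 0, 0, 1], [0, -0.05, 0, 0, 0, 0, 1], [0, -0.02, 0, 0, 0, 0, 1], [0, 0, 0, 0, 0, 0, 1], [0, 0, 0, 0, 0, 0, 1]]}}

```text
t: 21.85
eef_pos: [0.4652, -0.5329, 0.2011]
tool_rot: [-0.0, 0.753, 0.659, 0.001]
contact_force: [0.4, -0.1, 0.6]
gripper_width: 0.999
grasp_force: 0.0
```

```bash
python3 st.py; python3 - <<'E'
from station import bot
from h import *
c=bot.read_camera("top"); cv2.imwrite("pics/end.png",c["img"][:,:,::-1])
m=((c["img"].max(2).astype(int)-c["img"].min(2)<40)&(c["img"].min(2)>130)).astype(np.uint8)
k,l,s,ce=cv2.connectedComponentsWithStats(m)
for j in range(1,k):
    x,y,ww,hh,a=s[j]
    if a>100 and 130<y<245 and 100<x<400:
        bx=cv2.boxPoints(cv2.minAreaRect(np.argwhere(l==j)[:,::-1].astype(np.float32)))
        P=px2w(c,bx,.046 if x<300 else .051)[:,:2]; print(s[j].tolist(),P.round(4).tolist(),P.mean(0).round(4),np.linalg.norm(P-np.roll(P,1,0),axis=1).round(4))
E
```

```text
21.85 [ 0.4652 -0.5329  0.2011] z [ 0.001  0.001 -1.   ] y ang -0.133 F [ 0.4 -0.1  0.6] w 0.999 g 0.0 tip 0.022 q7 0.48
[275, 138, 24, 13, 238] [[0.6111, -0.045], [0.6194, -0.0991], [0.594, -0.1022], [0.5858, -0.0483]] [ 0.6026 -0.0736] [0.0255 0.0547 0.0256 0.0545]
[370, 159, 22, 13, 140] [[0.5468, -0.2669], [0.5705, -0.3125], [0.5467, -0.3237], [0.5232, -0.2781]] [ 0.5468 -0.2953] [0.0261 0.0514 0.0263 0.0512]
[316, 186, 53, 28, 1120] [[0.4533, -0.1396], [0.5031, -0.1466], [0.4889, -0.2681], [0.439, -0.2601]] [ 0.4711 -0.2036] [0.1214 0.0503 0.1224 0.0505]
[150, 207, 41, 24, 889] [[0.3965, 0.2349], [0.4491, 0.2348], [0.446, 0.1453], [0.3935, 0.1461]] [0.4213 0.1903] [0.0889 0.0525 0.0896 0.0526]
[316, 228, 29, 29, 424] [[0.3742, -0.1293], [0.4192, -0.1743], [0.3743, -0.2197], [0.3299, -0.1746]] [ 0.3744 -0.1745] [0.0633 0.0636 0.0639 0.0634]
```

```bash
python3 -c "
from station import bot
print(bot.hand_in())"
```

```text
the job is handed in; nothing more can be done
None
```

The long plate lies flat and lengthwise on the rest's bar, within about 1 mm of centre and 1° of its line by the top camera; the short plate did not move, and the job was handed in at about 22 s, though no verdict came back.

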